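Replug the rinse nozzle from its parking base into the supply block

TASK

Move the steel rinse nozzle tube from the push-in fitting on the round parking base to the push-in fitting on the rectangular supply block. Press the parking fitting's release collar down and draw the tube out before the collar springs back, then push the tube straight into the supply fitting, past its grip, until it is fully home and locked with the collar sprung back up, and let go of it. Feel your way and never push or pull harder than 35 N; leave the bottles, the forceps and the eraser where they are.

Things in the scene. Friction and masses are not known exactly. Their poses are not given: they have to be found in the camera images.
- tube_mid (a point): Centre of the rinse nozzle tube: round steel tube 98 mm long, 16 mm in diameter, about 70 g, z up along it. Starts upright, its foot locked in the parking fitting, its upper 42 mm standing above that fitting's collar. The plain 16 mm shaft runs from 22 mm below this point to 39 mm above; the last 10 mm at the top taper to the nozzle. In a fitting it has 1 mm of radial and 1.5 mm of lift play.
- tube_foot (a point): Centre of the tube's lower end face, 49 mm below its centre; z up along the tube. From the foot up: a cone from 8 to 16 mm diameter (9 mm high), a 16 mm land (10 mm), a lock groove of 9 mm diameter (8 mm), then the plain 16 mm shaft.
- park_base: Round grey base, 82 mm across, 27 mm high, fixed to the table, carrying the push-in fitting that holds the tube at the start. Origin at the centre of its underside, z up; the fitting's axis is upright through the origin. A seated tube's foot is 31 mm above the origin.
- park_axis (a point): On the parking fitting's axis, level with the top of its collar when that is up (87 mm above the table); fixed to the base. The collar is a grey flange 40 mm across, 5 mm thick, with an 18 mm hole, over a steel housing 33 mm across whose top lies 16 mm below this point.
- supply_block: Rectangular aluminium block 64 (x) by 56 (y) by 24 mm high with a short capped brass union on its +x side, fixed to the table, carrying an empty push-in fitting of the same kind. Origin at the centre of its underside, z up; the fitting's axis is upright through the origin.
- supply_axis (a point): On the supply fitting's axis, level with the block's top face (24 mm above the table). The fitting has been screwed in to a depth that is not measured: its collar's top lies anywhere from 60 to 78 mm above this point, and the foot of a fully home tube 56 mm below that collar top (4 to 22 mm above this point). The end of the bore is rigid and must be felt.
- park_fitting_collar (a joint): Release collar of the parking fitting: 0 up (locked), grows as pressed down, stop at 0.010 m; spring 2 N at the top, 5 N at the stop. Its jaws sit in the tube's groove and clear the tube when it is pressed over 5 mm. Press 8 to 10 mm with fingertips either side of the tube, grip the tube right there and lift: it is past the jaws before the collar has sprung back.
- supply_fitting_collar (a joint): Collar of the supply fitting, the same mechanism. It moves down as the tube's cone spreads the jaws (3 to 6 N push) or when fingertips press it, and springs back to 0 only when the jaws drop into the groove of a tube within 1.5 mm of home and nothing presses it. A rubber seal resists the last 8 mm with 2 to 5 N: the tube does not fall home by itself. The bore's end feels like 12 N or more.
- forceps: Steel forceps lying on the table between the two fittings, 110 mm long, 8 mm high; a bystander.
- amber_bottle: Small amber bottle, 29 mm across, 61 mm high; a bystander. Origin under its centre.
- dropper_bottle: White dropper bottle, 36 mm across, 106 mm high; a bystander. Origin under its centre.
- eraser: Eraser 20 x 45 x 12 mm; a bystander. Origin under its centre.
There are look-alikes about, which are no part of the job. There is more than one size of the part that bears tube_mid; the job needs the middle-sized.

How it is judged:
By the outcome, as a careful person would: the job done as asked, in the order asked, and still so for the second after the job is handed in, with the robot touching nothing.
It also fails if it takes over 67 s, if anything falls off the work surface, if the arm or the gripper's body presses on something with over 40 N, if the wrist force passes 120 N, or if a joint passes its speed limit or range.

ROBOT

A 6-joint arm with a two-finger parallel gripper is mounted at the origin on a cart in front of the work surface, level with it; the furniture and walls round the work are solid. World frame = base frame: x ahead of the robot, y to its left, z up, the work surface at z = 0. Lengths are in m, angles in degrees, forces in N, time in s.
With the tool pointing down it reaches from about 0.3 to 0.775 m from the base axis. Payload 14.6 kg.
Tool frame: the origin (TCP) lies midway between the tips of the shut fingers; the grasp point (between the pads) lies bot.hold_point_z behind it (bot.hold_point_z is the distance from the TCP to the grasp point, in m); x points along the fingers, y is the direction in which the jaws open and shut, and the axes are right-handed (so a half turn about x gives the same grasp; the last joint's range is limited). The gripper opens to 85 mm and grips with 20 to 120 N. Pads are 22 mm wide; open, the fingers measure 114 mm over their backs; the gripper's body (76 mm by 85 mm) begins 54 mm behind the grasp point. The pads swing forward as they close: fully open they stand 13 mm farther back than shut.
Start: joints at [67.231, 17.183, 87.147, -0, 75.671, -3.816], TCP at [0.179, 0.52, 0.231] pointing down, gripper open.
Joint ranges: [-173.82, 173.82], [-45.26, 126.66], [13.44, 144.39], [-59.66, 239.66], [0, 175.72], [-146.38, 146.38]. Speed limits (degrees/s): [127.2, 127.2, 147.25, 180, 180, 180].

INTERFACE

Orientations are given as a 3x3 rotation matrix whose columns are the frame's x, y, z axes.
In Python, from station import status, cams, finish_job, bot gives the robot as it stands.
- The arm moves only by the tool arm_command, never from a script. Its argument "moves" is a list of rows, each a list of 5 numbers: the opening in per cent of the stroke, from 0 (shut) to 100 (fully open), then the shift along the world's x, y, z scaled (see below), then the turn about the world's z scaled (see below). In form: [[hand, tx, ty, tz, roll], ...]. A call has 1 to 8 rows; each row is the pose to reach, as a shift and turn from the pose commanded when the call began; what a row does not reach only later rows make up. The controller multiplies each number of a shift by 0.12 m and each number of a turn by 60 degrees. A row lasts 1/8 s, in which the tool goes at most 62.5 mm and 10.7 degrees, less where a joint would pass 70% of its speed; a pose out of reach is approached as far as the arm can. A call with a number of a shift or a turn outside -1 to 1 is refused whole. A call with a gripper value outside its range is refused whole. The fingers move at their own pace and stop on an object; "grip_force" is the grip in N (left out, the last holds). Time passes only in rows, so rows that repeat a pose let the fingers close. It gives the time, the measured TCP pose, the force and the opening at its end, in the units of the state.
- status.observe(): the state, without advancing time (a new reading comes with each control period).
- cams.capture(name): name is "scene" or "top"; returns a dict with "image" (420x560x3 uint8, red, green, blue), "depth" (420x560 float32, m along the optical axis (not along the pixel's ray), 0 where there is no reading), "K" (3x3 intrinsics, pixels), "cam_to_world" (4x4, takes a point from camera to world coordinates). Camera axes: x right, y down, z forward; pixel columns grow to the right and rows downward; lengths in m; the calibration is good to about 2 mm. A picture is of the moment at which its call begins.
- finish_job(): hands the job in, once; it reports no verdict.
The state is a dict: "clock": time; "joint_pos": joint angles; "joint_vel": joint speeds; "effort": joint torques, N m; "eef_pos": TCP position; "tool_rot": TCP orientation; "force": force on the tool from outside, world axes, zero at the start; "wrist_torque": the same for the moment, N m; "grip_width": finger opening in m.
Only numpy, scipy, OpenCV 4.12 (cv2) and the standard library are available. Lean on these libraries where they do the work, as an engineer would, in place of code of your own. Each camera call takes 0.05 s, during which the arm holds its last target.

## Working session

There is one attempt and no reset: what is moved stays moved. The work goes in short steps, Python scripts to look and compute and a tool call to move; the robot and the scene stay as the last step left them, time stands still between calls to the robot, and variables do not carry over. Pictures are saved under pics/ and viewed, and the job is handed in when it is done.

Besides the shell and the picture viewer there is one more tool, called as a command line: name --pt "numbers of a row" for each row, then --argument value for the rest. arm_command: Moves the arm, as the interface text tells. Shifts and turns lie within -1 to 1; 1 stands for 0.12 m of shift or 60 degrees of turn. Its arguments: {"type":"object","properties":{"moves":{"type":"array","items":{"type":"array","items":{"type":"number"}}},"grip_force":{"type":"number"}},"required":["moves"]}

```bash
ls; mkdir -p pics; cat > h.py <<'E'
import numpy as np,cv2,sys
from station import status,cams,finish_job,bot
def shot(n,tag):
    c=cams.capture(n); np.savez(f'pics/{tag}.npz',**{k:c[k] for k in c}); cv2.imwrite(f'pics/{tag}.png',c['image'][:,:,::-1]); return c
def load(tag): return dict(np.load(f'pics/{tag}.npz'))
def ray(c,u,v):
    K=c['K'];T=c['cam_to_world'];d=T[:3,:3]@np.array([(u-K[0,2])/K[0,0],(v-K[1,2])/K[1,1],1.]);return T[:3,3],d
def onz(c,u,v,z):
    o,d=ray(c,u,v);return o+d*(z-o[2])/d[2]
def pt(c,u,v):
    o,d=ray(c,u,v);return o+d*c['depth'][int(v),int(u)]
def proj(c,p):
    T=np.linalg.inv(c['cam_to_world']);q=T[:3,:3]@np.array(p)+T[:3,3];q=c['K']@q;return q[:2]/q[2]
E
python3 - <<'E'
from h import *
np.set_printoptions(precision=4,suppress=True)
s=status.observe();print(s);print(bot.hold_point_z)
for n in('scene','top'):
    c=shot(n,n+'0');print(c['cam_to_world'],c['K'])
E
```

```text
pics
{'clock': 0.0, 'joint_pos': array([67.232 , 17.2162, 87.1812, -0.0004, 75.6692, -3.8163]), 'joint_vel': array([-0.071 , -0.0292,  0.039 , -0.0363, -0.1028, -0.0059]), 'effort': array([  0.0013, -54.3488, -36.1801,  -0.0001,   0.0041,   0.    ]), 'eef_pos': array([0.1785, 0.52  , 0.2307]), 'tool_rot': array([[-0.0004,  0.3248,  0.9458],
       [-0.0011,  0.9458, -0.3248],
       [-1.    , -0.0012, -0.0001]]), 'force': array([-0.4946,  0.5082,  0.0172]), 'wrist_torque': array([-0.    ,  0.0097, -0.001 ]), 'grip_width': 0.08547407298515847}
0.0187
[[ 0.5996 -0.4753  0.6438  0.0129]
 [-0.8003 -0.3573  0.4816 -0.4125]
 [ 0.0011 -0.804  -0.5946  0.6097]
 [ 0.      0.      0.      1.    ]] [[510.266    0.     272.4819]
 [  0.     510.266  205.228 ]
 [  0.       0.       1.    ]]
[[ 0.0139 -0.9844  0.1752  0.3989]
 [-0.9999 -0.0152 -0.0056  0.0125]
 [ 0.0082 -0.1751 -0.9845  1.0522]
 [ 0.      0.      0.      1.    ]] [[477.3      0.     285.4731]
 [  0.     477.3    209.8104]
 [  0.       0.       1.    ]]
```

View pics/scene0.png

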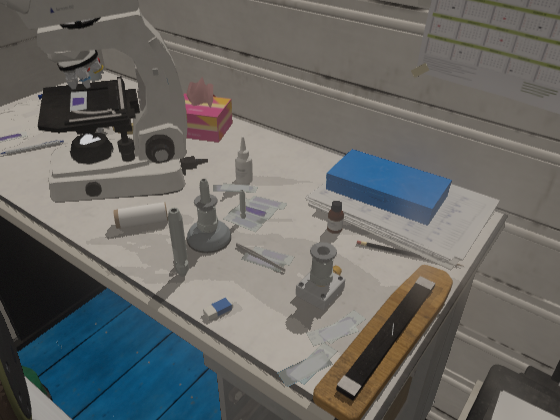

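View pics/top0.png

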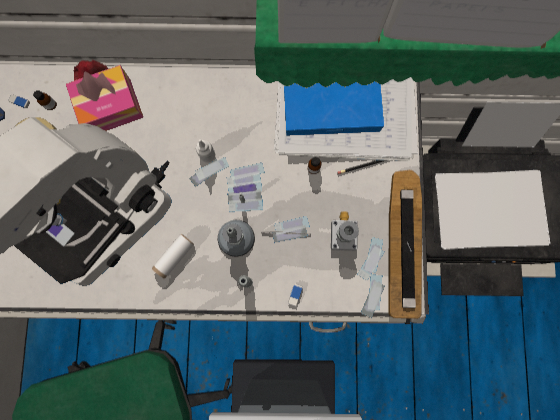

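The things that could be taken for the tube are three grey tubes:
- a large one standing free at scene (178,238) / top (245,281)
- a small one at scene (242,205) / top (242,198)
- one in the round base at scene (206,195) / top (234,233)

The third is the middle-sized one, locked in the parking fitting, so that is my choice. I'll check it in a close crop.

```bash
python3 - <<'E'
from h import *
a=load('scene0')['image'][150:320,140:360,::-1];b=load('top0')['image'][180:300,190:390,::-1]
cv2.imwrite('pics/cs.png',cv2.resize(a,None,fx=3.5,fy=3.5,interpolation=cv2.INTER_CUBIC))
cv2.imwrite('pics/ct.png',cv2.resize(b,None,fx=4,fy=4,interpolation=cv2.INTER_CUBIC))
E
```

```text
(no output)
```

View pics/cs.png

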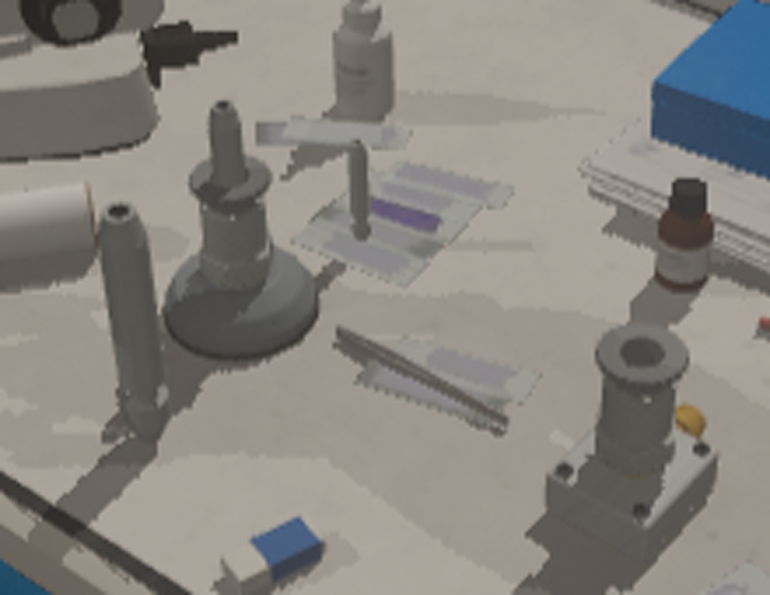

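View pics/ct.png

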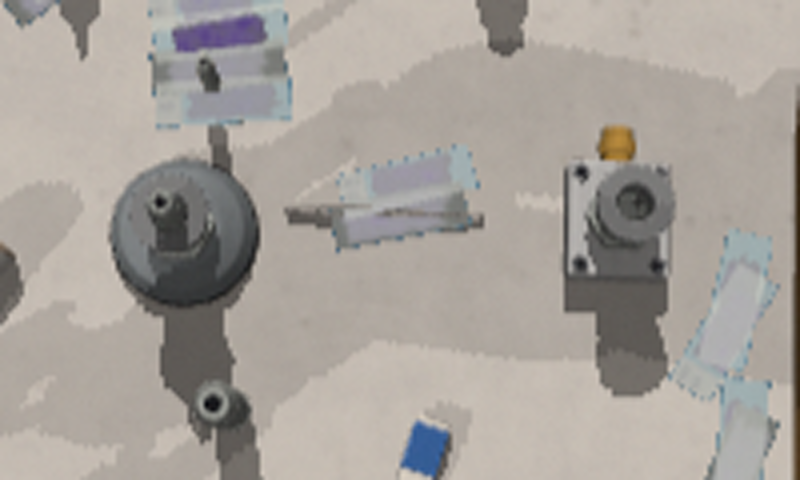

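The crop confirms it. The middle tube stands in the round base with its tip at top crop (162,203). The supply collar ring is at top crop (635,203), and the large and small tubes stand apart. Next I'll measure both axes.

```bash
python3 - <<'E'
from h import *
from scipy.optimize import least_squares
np.set_printoptions(precision=4,suppress=True)
def cloud(c):
    v,u=np.mgrid[:420,:560];d=c['depth'];K=c['K'];T=c['cam_to_world']
    P=np.stack([(u-K[0,2])/K[0,0]*d,(v-K[1,2])/K[1,1]*d,d],-1)@T[:3,:3].T+T[:3,3];P[d==0]=np.nan;return P
for n in('top0','scene0'):
    c=load(n);P=cloud(c)
    cen={'top0':[(234,236),(347,231)],'scene0':[(206,203),(322,249)]}[n]
    for (u,v),nm in zip(cen,('park','sup')):
        W=P[v-60:v+60,u-60:u+60].reshape(-1,3)
        p0=pt(c,u,v);print(n,nm,'pt',p0)
        W=W[np.hypot(W[:,0]-p0[0],W[:,1]-p0[1])<.06]
        h,e=np.histogram(W[:,2],bins=np.arange(-.01,.15,.004));print(dict(zip((e[:-1]*1000).round().astype(int).tolist(),h.tolist())))
        # fit rings for dense levels
        for lo,hi in([(.083,.091),(.095,.122)] if nm=='park' else [(.080,.108),(.020,.028)]):
            s=W[(W[:,2]>lo)&(W[:,2]<hi)]
            if len(s)>5: print(lo,hi,len(s),'zmed',np.median(s[:,2]),'min',s.min(0),'max',s.max(0),'mid',(s.min(0)+s.max(0))/2)
E
```

```text
top0 park pt [0.5153 0.1111 0.0845]
{-10: 4, -6: 296, -2: 830, 2: 137, 6: 31, 10: 91, 14: 121, 18: 176, 22: 182, 26: 80, 30: 4, 34: 3, 38: 9, 42: 19, 46: 6, 50: 2, 54: 0, 58: 1, 62: 0, 66: 0, 70: 0, 74: 2, 78: 3, 82: 84, 86: 133, 90: 12, 94: 2, 98: 5, 102: 1, 106: 0, 110: 4, 114: 8, 118: 8, 122: 11, 126: 24, 130: 4, 134: 0, 138: 0, 142: 0}
0.083 0.091 221 zmed 0.08660308536698569 min [0.5027 0.0967 0.083 ] max [0.5418 0.1354 0.0906] mid [0.5223 0.116  0.0868]
0.095 0.122 28 zmed 0.11653014509521908 min [0.514  0.1078 0.0952] max [0.5287 0.1217 0.1219] mid [0.5214 0.1148 0.1085]
top0 sup pt [ 0.5357 -0.1262  0.0346]
{-10: 6, -6: 387, -2: 868, 2: 135, 6: 6, 10: 23, 14: 36, 18: 127, 22: 274, 26: 44, 30: 9, 34: 10, 38: 3, 42: 14, 46: 23, 50: 2, 54: 10, 58: 20, 62: 6, 66: 4, 70: 1, 74: 3, 78: 5, 82: 5, 86: 109, 90: 129, 94: 3, 98: 0, 102: 0, 106: 0, 110: 0, 114: 0, 118: 0, 122: 0, 126: 0, 130: 0, 134: 0, 138: 0, 142: 0}
0.08 0.108 250 zmed 0.09009029913187588 min [ 0.5102 -0.1416  0.0808] max [ 0.5492 -0.1023  0.0948] mid [ 0.5297 -0.122   0.0878]
0.02 0.028 400 zmed 0.023482617262050032 
[... 615 characters left out ...]
41 min [0.5105 0.1052 0.0952] max [0.5267 0.1212 0.1218] mid [0.5186 0.1132 0.1085]
scene0 sup pt [ 0.5358 -0.1173  0.085 ]
{-10: 0, -6: 212, -2: 1012, 2: 75, 6: 83, 10: 85, 14: 109, 18: 178, 22: 525, 26: 24, 30: 17, 34: 29, 38: 47, 42: 44, 46: 83, 50: 35, 54: 35, 58: 41, 62: 42, 66: 38, 70: 59, 74: 71, 78: 18, 82: 26, 86: 206, 90: 143, 94: 0, 98: 0, 102: 0, 106: 0, 110: 0, 114: 0, 118: 0, 122: 0, 126: 0, 130: 0, 134: 0, 138: 0, 142: 0}
0.08 0.108 384 zmed 0.08963911572086297 min [ 0.5084 -0.1437  0.0801] max [ 0.5492 -0.1037  0.0924] mid [ 0.5288 -0.1237  0.0863]
0.02 0.028 663 zmed 0.02337324682063857 min [ 0.4954 -0.1519  0.02  ] max [ 0.5786 -0.0946  0.0279] mid [ 0.537  -0.1232  0.0239]
```

```bash
cat >> h.py <<'E'
def cloud(c):
    v,u=np.mgrid[:420,:560];d=c['depth'];K=c['K'];T=c['cam_to_world']
    P=np.stack([(u-K[0,2])/K[0,0]*d,(v-K[1,2])/K[1,1]*d,d],-1)@T[:3,:3].T+T[:3,3];P[d==0]=np.nan;return P
E
python3 - <<'E'
from h import *
np.set_printoptions(precision=4,suppress=True,linewidth=200)
Q=np.vstack([cloud(load(n)).reshape(-1,3) for n in('top0','scene0')])
# max height map, 4cm cells
xs=np.arange(.2,.84,.04);ys=np.arange(-.28,.6,.04)
print('y:',(ys*100).round().astype(int))
for x in xs:
    print(int(round(x*100)),[ (lambda s:int(1000*np.max(s)) if len(s)>2 else -1)(Q[(abs(Q[:,0]-x-.02)<.02)&(abs(Q[:,1]-y-.02)<.02),2]) for y in ys])
# centre estimates by rays: tip pixel, collar outline via ellipse fit
for n in('top0','scene0'):
    c=load(n);P=cloud(c)
    for nm,z0,zt,xy in(('park',.080,.087,(.521,.115)),('sup',.083,.0903,(.529,-.123))):
        m=((P[...,2]>z0)&(np.hypot(P[...,0]-xy[0],P[...,1]-xy[1])<.03)&(P[...,2]<.093)).astype(np.uint8)
        k=max(cv2.findContours(m,0,1)[0],key=cv2.contourArea)
        w=np.array([onz(c,p[0][0],p[0][1],zt)[:2] for p in k],np.float32)
        (cx,cy),r=cv2.minEnclosingCircle(w);h=w.mean(0);A=np.c_[2*w,np.ones(len(w))];s=np.linalg.lstsq(A,(w**2).sum(1),rcond=None)[0]
        print(n,nm,'enc',cx,cy,r,'fit',s[:2],np.sqrt(s[2]+s[0]**2+s[1]**2))
E
```

```text
y: [-28 -24 -20 -16 -12  -8  -4   0   4   8  12  16  20  24  28  32  36  40  44  48  52  56]
20 [-774, -775, -774, -775, -773, -774, -777, -773, -772, -772, -773, -775, -772, -774, -301, -293, -292, -294, -295, -297, -308, -773]
24 [-773, -769, -773, -774, -773, -773, -775, -775, -775, -773, -773, -770, -775, -773, -776, -364, -342, -663, -664, -774, -775, -775]
28 [-776, -772, -434, -449, -440, -432, -774, -775, -774, -775, -777, -773, -774, -776, -771, -770, -752, -668, -661, -774, -774, -773]
32 [24, 24, 4, 4, 2, 3, 3, 3, 3, 3, 3, 2, 3, 4, 3, 5, 3, 3, 3, 4, 3, 3]
36 [35, 25, 6, 4, 5, 4, 14, 6, 4, 5, 4, 6, 5, 4, 4, 5, 4, 6, 6, 4, 4, 5]
40 [35, 24, 6, 4, 4, 5, 16, 4, 137, 139, 5, 5, 5, 36, 3, 3, 191, 391, 378, 4, 5, 6]
44 [35, 24, 7, 6, 3, 4, 4, 4, 4, 6, 4, 5, 35, 40, 35, 195, 194, 390, 328, 187, 52, 5]
48 [34, 23, 7, 93, 93, 5, 4, 4, 20, 131, 129, 5, 40, 39, 195, 195, 416, 398, 330, 186, 185, 3]
52 [34, 23, 5, 94, 94, 9, 13, 13, 19, 131, 129, 5, 35, 20, 195, 405, 413, 410, 190, 190, 185, -777]
56 [34, 23, 4, 27, 26, 4, 5, 5, 6, 66, 6, 5, 4, 111, 382, 403, 408, 408, 191, 189, -778, 
[... 329 characters left out ...]
70, 71, 71, 556, 555, 4, 5, 77, 4, 4, 4, 6, 5, 72, 74, -780, 25, 0]
76 [33, 69, 72, 72, 72, 71, 73, 72, 4, 4, 4, 4, 5, 5, 4, 73, 75, 74, 74, 4, 29, 26]
80 [32, 68, 72, 72, 71, 72, 72, 71, 3, 5, 4, 4, 4, 6, 4, 75, 115, 119, 119, 72, 65, 66]
top0 park enc 0.5221045017242432 0.11534088850021362 0.02061474323272705 fit [0.5217 0.1154] 0.019197666571099427
top0 sup enc 0.5300179123878479 -0.1216014102101326 0.020258836448192596 fit [ 0.5302 -0.1217] 0.0191050652857055
scene0 park enc 0.51835036277771 0.1119014248251915 0.022155895829200745 fit [0.5171 0.1107] 0.018498677945354567
scene0 sup enc 0.5265645980834961 -0.12372671812772751 0.022186441347002983 fit [ 0.5267 -0.1244] 0.020562556791103685
```

arm_command --pt "100 0.25 -0.5 0 0.1" --pt "100 0.5 -1 0 0.2" --pt "100 0.5 -1 0 0.316" --pt "100 0.5 -1 0 0.316" --grip_force 30

```text
clock: 0.6
eef_pos: [0.239, 0.3998, 0.2314]
tool_rot: [[0.0, 0.002, 1.0], [0.0, 1.0, -0.002], [-1.0, 0.0, 0.0]]
force: [0.6, 0.5, -0.8]
grip_width: 0.0856
```

arm_command --pt "60 0.25 -0.5 0 0" --pt "28 0.5 -1 0 0" --pt "28 0.5 -1 0 0"

```text
clock: 0.98
eef_pos: [0.2995, 0.2786, 0.2313]
tool_rot: [[0.0, 0.006, 1.0], [-0.0, 1.0, -0.006], [-1.0, -0.0, 0.0]]
force: [0.6, 0.5, 0.2]
grip_width: 0.0318
```

arm_command --pt "28 0.4 -0.5 0 0" --pt "28 0.75 -1 0 0" --pt "28 0.75 -1 0 0"

```text
clock: 1.35
eef_pos: [0.3899, 0.1592, 0.2311]
tool_rot: [[-0.0, 0.004, 1.0], [-0.0, 1.0, -0.004], [-1.0, -0.0, -0.0]]
force: [-1.0, 1.1, -0.1]
grip_width: 0.0242
```

arm_command --pt "28 0.45 -0.2 0 0" --pt "28 0.9 -0.37 0 0" --pt "28 0.9 -0.37 0 0"

```text
clock: 1.72
eef_pos: [0.4987, 0.1157, 0.2297]
tool_rot: [[-0.002, 0.004, 1.0], [-0.0, 1.0, -0.004], [-1.0, -0.0, -0.002]]
force: [0.2, 0.8, -0.6]
grip_width: 0.0239
```

```bash
python3 - <<'E'
from h import *
print(status.observe()['eef_pos'])
a=shot('scene','s1')['image'][20:260,120:340,::-1];b=shot('top','t1')['image'][160:300,140:340,::-1]
o=np.hstack([cv2.resize(a,(400,436)),cv2.resize(b,(400,280)) if 0 else cv2.copyMakeBorder(cv2.resize(b,(400,280)),0,156,0,0,0)])
cv2.imwrite('pics/c1.png',o)
E
```

```text
[0.49874946 0.1156588  0.22974619]
```

View pics/c1.png

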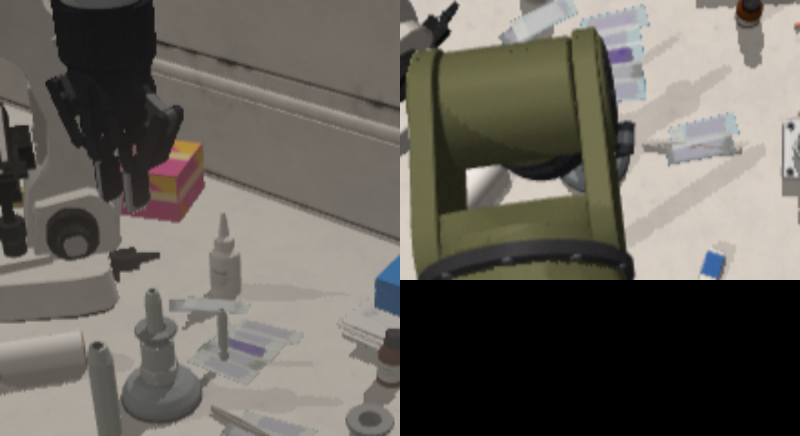

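The scene view shows the open fingers at crop (120,190), about 0.1 m above the tube tip at crop (152,292). The arm hides the fitting in the top view. I'll move over the axis and look again lower down.

arm_command --pt "28 0.18 -0.01 -0.3 0" --pt "28 0.18 -0.01 -0.65 0" --pt "28 0.18 -0.01 -0.65 0"

```text
clock: 2.2
eef_pos: [0.5163, 0.1156, 0.1514]
tool_rot: [[-0.005, -0.001, 1.0], [-0.001, 1.0, 0.001], [-1.0, -0.001, -0.005]]
force: [-0.3, -0.6, 0.3]
grip_width: 0.0241
```

```bash
python3 - <<'E'
from h import *
print(status.observe()['eef_pos'])
a=shot('scene','s2')['image'][100:260,140:300,::-1]
cv2.imwrite('pics/c2.png',cv2.resize(a,(600,600),interpolation=cv2.INTER_CUBIC))
E
```

```text
[0.51628278 0.11556489 0.1513516 ]
```

View pics/c2.png

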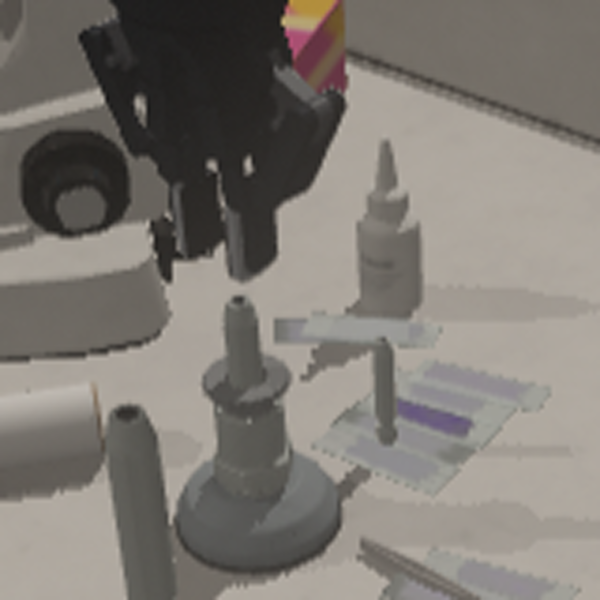

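arm_command --pt "28 0 0 0 0" --pt "28 0 0 0 0"

```text
clock: 2.5
eef_pos: [0.5186, 0.1149, 0.155]
tool_rot: [[0.003, -0.0, 1.0], [0.0, 1.0, 0.0], [-1.0, 0.0, 0.003]]
force: [0.1, 0.5, 0.3]
grip_width: 0.0239
```

```bash
python3 - <<'E'
from h import *
np.set_printoptions(precision=4,suppress=True)
e=status.observe();print(e['eef_pos'],e['grip_width'],e['force'])
c=shot('scene','s3');P=cloud(c).reshape(-1,3)
# fingers cloud vs tcp
f=P[(abs(P[:,0]-.52)<.03)&(abs(P[:,1]-.115)<.05)&(P[:,2]>.14)&(P[:,2]<.17)]
for lo,hi in((-.06,-.0),(0,.06)):
    s=f[(f[:,1]-.1145>lo)&(f[:,1]-.1145<hi)];print(len(s),s.min(0),s.max(0))
ex=e['eef_pos']
for w in(-.012,.012):print(proj(c,ex+[0,w,0]))
a=c['image'][100:260,140:300,::-1].copy();a=cv2.resize(a,(600,600),interpolation=cv2.INTER_CUBIC)
for w in(-.012,0,.012):
  for x in(-.011,.011):
    q=(proj(c,ex+[x,w,0.002])-[140,100])*3.75;cv2.circle(a,(int(q[0]),int(q[1])),3,(0,0,255),-1)
cv2.imwrite('pics/c3.png',a)
E
```

```text
[0.5186 0.1149 0.155 ] 0.02390598067920208 [0.0806 0.5242 0.2948]
76 [0.5064 0.0881 0.1551] [0.5257 0.102  0.1699]
92 [0.5064 0.1246 0.1541] [0.5303 0.1406 0.17  ]
[206.2043 169.6221]
[195.6475 164.9898]
```

View pics/c3.png

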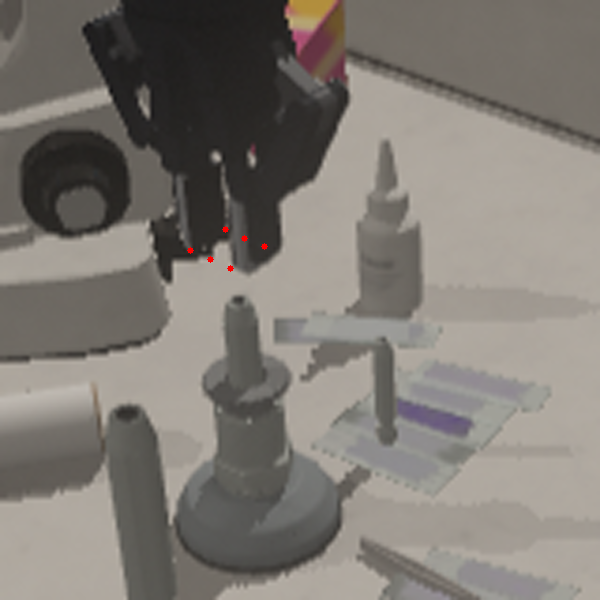

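The projected TCP (red dots) sits between the fingertips, and the fingers straddle the tube tip at crop (238,300). Measured with the same camera, the gap centre is y 0.1133 and the tube y 0.1132, so they agree. Now descending.

arm_command --pt "28 0.01 0 -0.15 0" --pt "28 0.01 0 -0.3 0" --pt "28 0.01 0 -0.45 0" --pt "28 0.01 0 -0.5 0" --pt "28 0.01 0 -0.5 0" --pt "28 0.01 0 -0.5 0"

```text
clock: 3.3
eef_pos: [0.5197, 0.1146, 0.0938]
tool_rot: [[0.001, -0.0, 1.0], [0.0, 1.0, 0.0], [-1.0, 0.0, 0.001]]
force: [1.1, 0.3, -0.1]
grip_width: 0.0242
```

arm_command --pt "28 0 0 -0.03 0" --pt "28 0 0 -0.05 0" --pt "28 0 0 -0.05 0" --pt "28 0 0 -0.05 0"

```text
clock: 3.8
eef_pos: [0.5195, 0.1146, 0.0873]
tool_rot: [[0.0, -0.0, 1.0], [-0.0, 1.0, 0.0], [-1.0, -0.0, 0.0]]
force: [-0.1, 0.9, 0.2]
grip_width: 0.0242
```

arm_command --pt "28 0 0 -0.012 0" --pt "28 0 0 -0.025 0" --pt "28 0 0 -0.025 0"

```text
clock: 4.18
eef_pos: [0.5195, 0.1146, 0.0843]
tool_rot: [[0.0, -0.0, 1.0], [0.0, 1.0, 0.0], [-1.0, 0.0, 0.0]]
force: [-0.3, -0.1, 1.8]
grip_width: 0.0239
```

arm_command --pt "28 0 0 -0.012 0" --pt "28 0 0 -0.025 0" --pt "28 0 0 -0.025 0"

```text
clock: 4.55
eef_pos: [0.5195, 0.1146, 0.0813]
tool_rot: [[0.0, -0.0, 1.0], [0.0, 1.0, 0.0], [-1.0, 0.0, 0.0]]
force: [0.1, 0.4, 4.0]
grip_width: 0.024
```

arm_command --pt "28 0 0 -0.012 0" --pt "28 0 0 -0.02 0" --pt "28 0 0 -0.02 0" --pt "28 0 0 -0.02 0"

```text
clock: 5.05
eef_pos: [0.5195, 0.1146, 0.079]
tool_rot: [[0.0, -0.0, 1.0], [0.0, 1.0, 0.0], [-1.0, 0.0, 0.0]]
force: [0.7, 0.5, 3.9]
grip_width: 0.0238
```

```bash
python3 - <<'E'
from h import *
np.set_printoptions(precision=4,suppress=True)
e=status.observe();print(e['eef_pos'],e['grip_width'],e['force'],e['wrist_torque'])
c=shot('scene','s4');P=cloud(c).reshape(-1,3)
f=P[(np.hypot(P[:,0]-.519,P[:,1]-.1135)<.023)&(P[:,2]>.06)&(P[:,2]<.1)]
print(np.histogram(f[:,2],np.arange(.06,.1,.002)))
cv2.imwrite('pics/c4.png',cv2.resize(c['image'][130:250,160:280,::-1],(600,600),interpolation=cv2.INTER_CUBIC))
E
```

```text
[0.5195 0.1146 0.079 ] 0.023813010211056525 [0.7164 0.5251 3.8618] [0.0094 0.0066 0.0185]
(array([23,  9, 19, 20, 10,  9,  6, 16, 45, 62, 17, 16, 13, 20, 18, 17, 18,
       15, 19, 19]), array([0.06 , 0.062, 0.064, 0.066, 0.068, 0.07 , 0.072, 0.074, 0.076,
       0.078, 0.08 , 0.082, 0.084, 0.086, 0.088, 0.09 , 0.092, 0.094,
       0.096, 0.098, 0.1  ]))
```

View pics/c4.png

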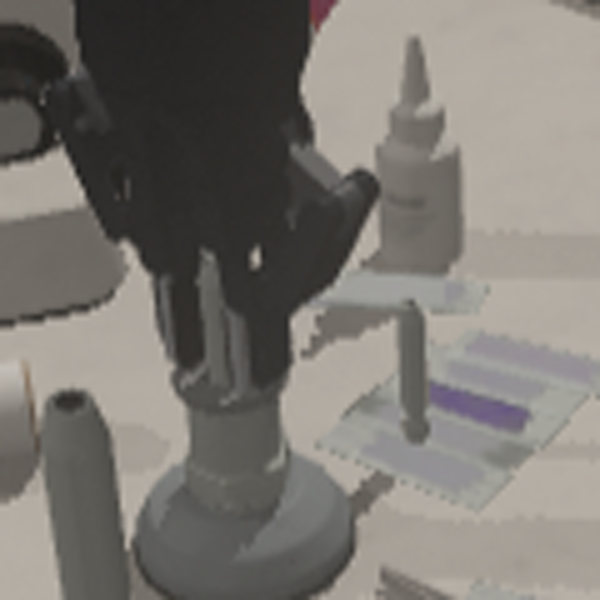

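The view shows both fingertips resting on the collar either side of the tube at crop (230,390). The collar has dropped to z≈0.079, about 8 mm. I'll press 1 mm more and close the fingers on the tube.

arm_command --pt "28 0 0 -0.008 0" --pt "28 0 0 -0.008 0" --pt "5 0 0 -0.008 0" --pt "5 0 0 -0.008 0" --pt "5 0 0 -0.008 0" --pt "5 0 0 -0.008 0" --grip_force 30

```text
clock: 5.85
eef_pos: [0.5195, 0.1146, 0.078]
tool_rot: [[0.0, -0.0, 1.0], [0.0, 1.0, 0.0], [-1.0, 0.0, 0.0]]
force: [0.2, 0.2, 5.4]
grip_width: 0.0156
```

arm_command --pt "5 0 0 0.5 0" --pt "5 0 0 0.75 0" --pt "5 0 0 0.75 0" --pt "5 0 0 0.75 0"

```text
clock: 6.35
eef_pos: [0.5188, 0.1145, 0.1666]
tool_rot: [[-0.002, -0.0, 1.0], [-0.0, 1.0, 0.0], [-1.0, -0.0, -0.002]]
force: [-0.4, -0.4, -1.3]
grip_width: 0.0153
```

```bash
python3 - <<'E'
from h import *
np.set_printoptions(precision=4,suppress=True)
e=status.observe();print(e['eef_pos'],e['grip_width'],e['force'],e['wrist_torque'])
c=shot('scene','s5')
cv2.imwrite('pics/c5.png',cv2.resize(c['image'][90:250,130:290,::-1],(600,600),interpolation=cv2.INTER_CUBIC))
E
```

```text
[0.5188 0.1145 0.1666] 0.015323086718621409 [-0.4334 -0.424  -1.3136] [ 0.0483  0.0204 -0.0557]
```

View pics/c5.png

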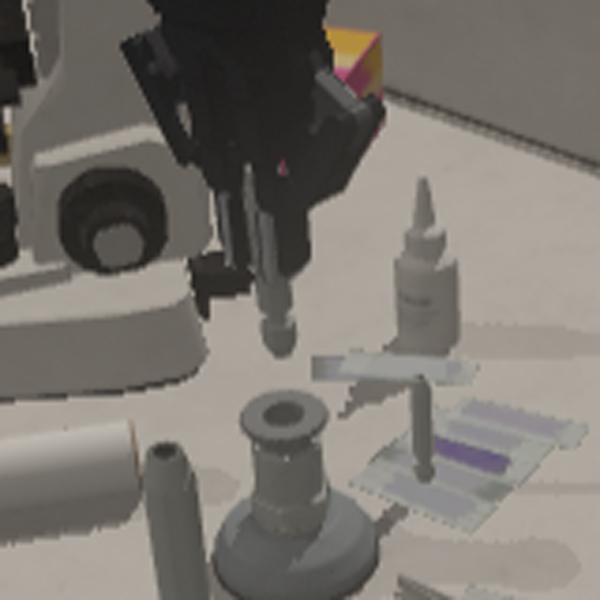

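The tube is drawn out and the parking collar is back up and empty at crop (284,415). I'll check how upright the tube hangs.

```bash
python3 - <<'E'
from h import *
np.set_printoptions(precision=4,suppress=True)
c=load('s5');P=cloud(c);e=status.observe()['eef_pos']
m=np.hypot(P[...,0]-.519,P[...,1]-.113)<.014
for z in np.arange(.116,.226,.006):
    s=P[m&(abs(P[...,2]-z)<.003)]
    if len(s): print(round(z,3),len(s),s.mean(0),s.min(0)[:2],s.max(0)[:2])
a=cv2.resize(c['image'][90:250,130:290,::-1],(600,600),interpolation=cv2.INTER_CUBIC)
for z in(.120,.16,.214):
    q=(proj(c,[.5185,.113,z])-[130,90])*3.75;print(q)
    cv2.circle(a,(int(q[0]),int(q[1])),3,(0,0,255),-1)
cv2.imwrite('pics/c5b.png',a[100:450,100:450])
E
```

```text
0.122 12 [0.5203 0.1106 0.122 ] [0.5169 0.1074] [0.527  0.1151]
0.128 21 [0.5182 0.1101 0.1283] [0.5147 0.1056] [0.5253 0.1177]
0.134 33 [0.5194 0.1107 0.1344] [0.514  0.1057] [0.5274 0.1231]
0.14 27 [0.5199 0.1116 0.1389] [0.5151 0.1069] [0.5289 0.1202]
0.146 16 [0.5186 0.1097 0.1459] [0.5141 0.1065] [0.5252 0.1136]
0.152 35 [0.5175 0.1102 0.152 ] [0.5115 0.1057] [0.5272 0.1184]
0.158 25 [0.518  0.1097 0.1578] [0.5135 0.1051] [0.5276 0.1171]
0.164 16 [0.5146 0.1116 0.1649] [0.5106 0.1001] [0.5236 0.1231]
0.17 25 [0.5139 0.1155 0.1698] [0.5085 0.1   ] [0.5243 0.1243]
0.176 21 [0.5121 0.1173 0.1757] [0.5075 0.1039] [0.5176 0.1245]
0.182 26 [0.5116 0.1167 0.1823] [0.5072 0.1013] [0.5172 0.1234]
0.188 26 [0.5121 0.1164 0.188 ] [0.5082 0.1007] [0.5172 0.1234]
0.194 23 [0.5118 0.1167 0.1944] [0.5081 0.1014] [0.515  0.1227]
0.2 29 [0.5118 0.1156 0.2001] [0.5079 0.1004] [0.5168 0.1241]
0.206 29 [0.513  0.1181 0.2059] [0.509  0.1042] [0.5183 0.1251]
0.212 26 [0.5153 0.1211 0.212 ] [0.5118 0.1127] [0.5227 0.1255]
0.218 22 [0.5187 0.1139 0.2168] [0.5074 0.0999] [0.5288 0.1253]
0.224 7 [0.515  0.115  0.2233] [0.5079 0.1025] [0.5275 0.124 ]
[274.9957 356.5435]
[267.8083 281.6797]
[257.4388 173.6725]
```

View pics/c5b.png

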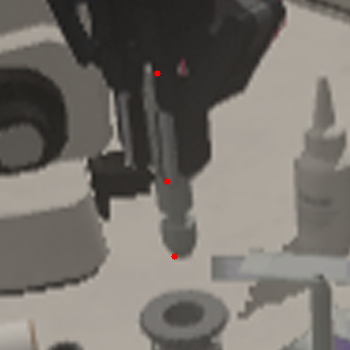

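```bash
python3 - <<'E'
from h import *
np.set_printoptions(precision=4,suppress=True)
c=load('s5');a=c['image'][128:190,180:226,::-1];k=12
a=cv2.resize(a,None,fx=k,fy=k,interpolation=cv2.INTER_CUBIC)
for off in(-.008,0,.008):
  d=np.array([.6,-.8,0])*off
  p=[(proj(c,np.array([.518,.1129,z])+d)-[180,128]+.5)*k for z in(.1195,.2175)]
  cv2.line(a,tuple(int(t) for t in p[0]),tuple(int(t) for t in p[1]),(0,0,255),1)
a=np.clip(a.astype(float)*1.8,0,255).astype(np.uint8)
print(a.shape);cv2.imwrite('pics/c5c.png',cv2.resize(a,None,fx=.8,fy=.8))
E
```

```text
(744, 552, 3)
```

View pics/c5c.png

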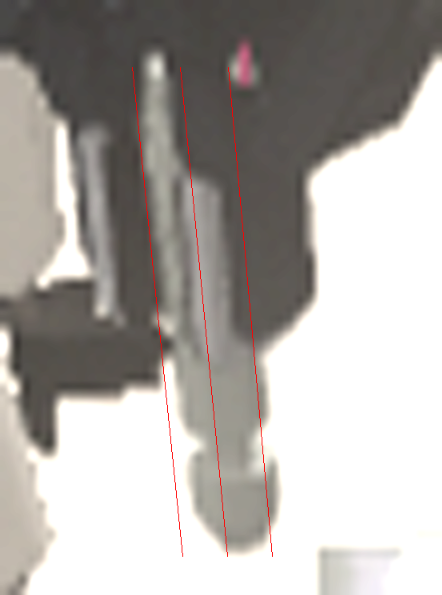

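The tube hangs nearly upright. Its land centre lies about 1.2 image px right of the plumb line, which is a lean of about 2° about the jaw axis. That is well inside the cone's capture range, so I'll carry it over.

arm_command --pt "5 0.01 -0.3 0 0" --pt "5 0.02 -0.65 0 0" --pt "5 0.03 -1 0 0"

```text
clock: 6.78
eef_pos: [0.5224, -0.0066, 0.1665]
tool_rot: [[-0.002, -0.001, 1.0], [0.0, 1.0, 0.001], [-1.0, 0.0, -0.002]]
force: [0.6, 0.2, -1.5]
grip_width: 0.0149
```

arm_command --pt "5 0.02 -0.35 0 0" --pt "5 0.04 -0.7 0 0" --pt "5 0.04 -0.97 0 0" --pt "5 0.04 -0.97 0 0" --pt "5 0.04 -0.97 0 0" --pt "5 0.04 -0.97 0 0"

```text
clock: 7.52
eef_pos: [0.5278, -0.1209, 0.1676]
tool_rot: [[-0.001, -0.001, 1.0], [0.0, 1.0, 0.001], [-1.0, 0.0, -0.001]]
force: [0.6, -0.5, -0.7]
grip_width: 0.0153
```

```bash
python3 - <<'E'
from h import *
np.set_printoptions(precision=4,suppress=True)
e=status.observe();print(e['eef_pos'],e['grip_width'],e['force'],e['wrist_torque'])
c=shot('scene','s6');k=7;u0,v0=280,160
a=cv2.resize(c['image'][v0:v0+85,u0:u0+85,::-1],None,fx=k,fy=k,interpolation=cv2.INTER_CUBIC)
b=load('scene0')
def dot(p,col):
    q=(proj(c,p)-[u0,v0]+.5)*k;cv2.circle(a,(int(q[0]),int(q[1])),3,col,-1)
for z in(.0897,.12,.15,.2): dot([.5288,-.1237,z],(0,0,255))
a=np.clip(a.astype(float)*1.5,0,255).astype(np.uint8)
cv2.imwrite('pics/c6.png',a)
shot('top','t6')
E
```

```text
[ 0.5278 -0.1209  0.1676] 0.015331453130345582 [ 0.6349 -0.4851 -0.7082] [ 0.0104 -0.0035 -0.0177]
```

View pics/c6.png

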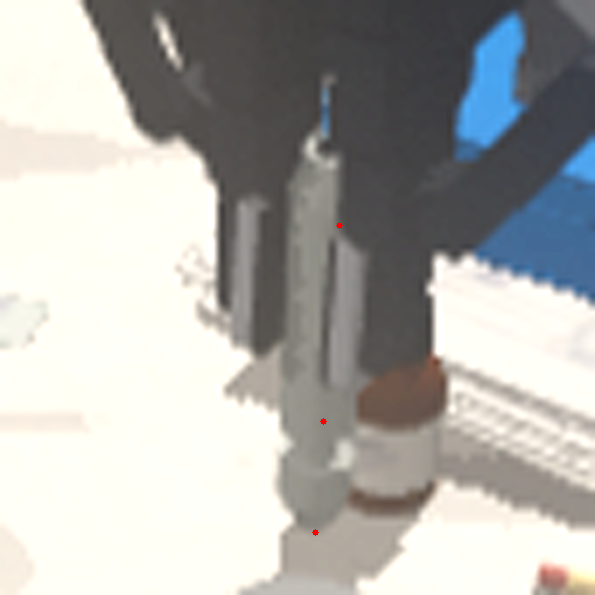

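View pics/t6.png

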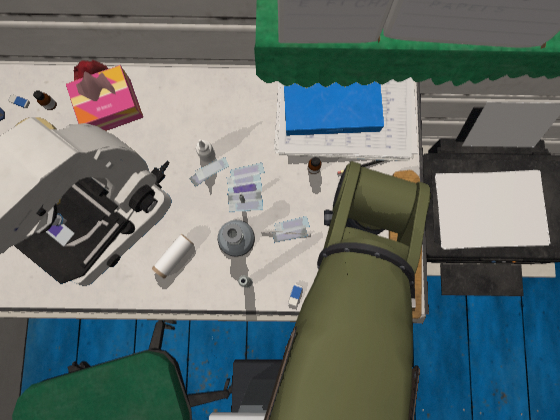

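The tube foot (crop 313,520) hangs over the supply axis (red dot 315,533 at foot height), within about 1 mm. The top view shows the parking fitting empty and the bystanders in place, with the supply fitting hidden by the arm. I'll shift 1.5 mm in -y and lower it.

arm_command --pt "5 0.003 -0.012 -0.08 0" --pt "5 0.003 -0.012 -0.16 0" --pt "5 0.003 -0.012 -0.24 0" --pt "5 0.003 -0.012 -0.3 0" --pt "5 0.003 -0.012 -0.3 0" --pt "5 0.003 -0.012 -0.3 0"

```text
clock: 8.38
eef_pos: [0.5281, -0.1232, 0.132]
tool_rot: [[-0.0, -0.0, 1.0], [0.0, 1.0, 0.0], [-1.0, 0.0, -0.0]]
force: [-0.5, 0.4, -0.7]
grip_width: 0.0147
```

```bash
python3 - <<'E'
from h import *
np.set_printoptions(precision=4,suppress=True)
e=status.observe();print(e['eef_pos'],e['grip_width'],e['force'],e['wrist_torque'])
c=shot('scene','s7');k=7;u0,v0=280,190
a=cv2.resize(c['image'][v0:v0+85,u0:u0+85,::-1],None,fx=k,fy=k,interpolation=cv2.INTER_CUBIC)
a=np.clip(a.astype(float)*1.5,0,255).astype(np.uint8)
cv2.imwrite('pics/c7.png',a)
E
```

```text
[ 0.5281 -0.1232  0.132 ] 0.014725437663731447 [-0.5236  0.4047 -0.6742] [0.0766 0.3152 0.069 ]
```

View pics/c7.png

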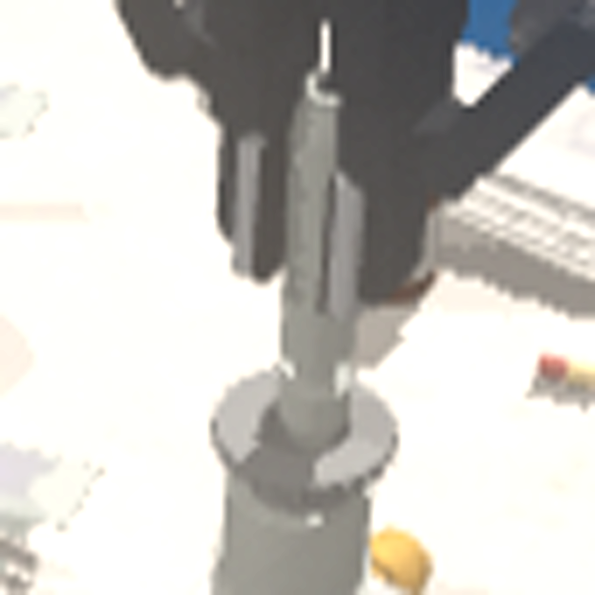

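The tube foot is entering the collar hole at crop (313,430), with the ring centre near (305,428). It sits a bit to the -y side, so I'll nudge it back 1 mm and feel downwards.

arm_command --pt "5 0 0.008 -0.03 0" --pt "5 0 0.008 -0.06 0" --pt "5 0 0.008 -0.08 0" --pt "5 0 0.008 -0.08 0"

```text
clock: 8.93
eef_pos: [0.5282, -0.1223, 0.1223]
tool_rot: [[-0.0, -0.0, 1.0], [-0.0, 1.0, 0.0], [-1.0, -0.0, -0.0]]
force: [-3.5, -2.1, 3.6]
grip_width: 0.0149
```

```bash
python3 - <<'E'
from h import *
np.set_printoptions(precision=4,suppress=True)
e=status.observe();print(e['eef_pos'],e['force'],e['wrist_torque'])
E
```

```text
[ 0.5282 -0.1223  0.1223] [-3.4547 -2.1163  3.589 ] [-0.2887  0.6852 -0.0471]
```

The side force (-3.5, -2.1 N) shows the tube rubbing on the +x/+y rim, so I'll yield in that direction.

arm_command --pt "5 -0.01 -0.005 0.01 0" --pt "5 -0.016 -0.008 0.01 0" --pt "5 -0.016 -0.008 0.01 0"

```text
clock: 9.3
eef_pos: [0.5263, -0.1232, 0.1234]
tool_rot: [[0.0, -0.0, 1.0], [0.0, 1.0, 0.0], [-1.0, 0.0, 0.0]]
force: [0.0, -0.4, -1.7]
grip_width: 0.0153
```

```bash
cat > st.py <<'E'
from h import *
np.set_printoptions(precision=4,suppress=True)
e=status.observe();print(e['clock'],e['eef_pos'],e['force'],e['wrist_torque'])
E
python3 st.py
```

```text
9.3 [ 0.5263 -0.1232  0.1234] [ 0.0187 -0.367  -1.7233] [0.0798 0.0985 0.0534]
```

Free again. Carrying on down.

arm_command --pt "5 0 0 -0.03 0" --pt "5 0 0 -0.05 0" --pt "5 0 0 -0.05 0"

```text
clock: 9.68
eef_pos: [0.5262, -0.1233, 0.1171]
tool_rot: [[-0.0, -0.0, 1.0], [0.0, 1.0, 0.0], [-1.0, 0.0, -0.0]]
force: [-0.7, 0.9, -1.3]
grip_width: 0.0151
```

```bash
python3 st.py
```

```text
9.675 [ 0.5262 -0.1233  0.1171] [-0.7224  0.9027 -1.347 ] [ 0.0688  0.0548 -0.0048]
```

arm_command --pt "5 0 0 -0.03 0" --pt "5 0 0 -0.05 0" --pt "5 0 0 -0.05 0"

```text
clock: 10.05
eef_pos: [0.5262, -0.1233, 0.1113]
tool_rot: [[-0.0, -0.0, 1.0], [0.0, 1.0, 0.0], [-1.0, 0.0, -0.0]]
force: [-0.1, -0.0, -1.0]
grip_width: 0.0149
```

```bash
python3 st.py
```

```text
10.05 [ 0.5262 -0.1233  0.1113] [-0.147  -0.0064 -0.9921] [ 0.0412  0.1115 -0.0219]
```

arm_command --pt "5 0 0 -0.02 0" --pt "5 0 0 -0.035 0" --pt "5 0 0 -0.035 0"

```text
clock: 10.42
eef_pos: [0.5263, -0.1233, 0.1072]
tool_rot: [[-0.0, -0.0, 1.0], [0.0, 1.0, 0.0], [-1.0, 0.0, -0.0]]
force: [-0.8, 0.6, -0.8]
grip_width: 0.0152
```

arm_command --pt "5 0 0 -0.02 0" --pt "5 0 0 -0.035 0" --pt "5 0 0 -0.035 0"

```text
clock: 10.8
eef_pos: [0.5261, -0.1232, 0.1029]
tool_rot: [[-0.001, -0.0, 1.0], [0.0, 1.0, 0.0], [-1.0, 0.0, -0.001]]
force: [-2.6, -0.1, 1.4]
grip_width: 0.0149
```

```bash
python3 st.py
```

```text
10.8 [ 0.5261 -0.1232  0.1029] [-2.6293 -0.1033  1.3568] [0.0299 0.5476 0.0299]
```

arm_command --pt "5 -0.008 0 -0.01 0" --pt "5 -0.01 0 -0.02 0" --pt "5 -0.01 0 -0.02 0"

```text
clock: 11.18
eef_pos: [0.5253, -0.1232, 0.1008]
tool_rot: [[0.001, -0.0, 1.0], [0.0, 1.0, 0.0], [-1.0, 0.0, 0.001]]
force: [-0.9, 0.3, 4.4]
grip_width: 0.0153
```

```bash
python3 st.py
```

```text
11.175 [ 0.5253 -0.1232  0.1008] [-0.8931  0.3085  4.3624] [ 0.3686  0.0718 -0.0179]
```

arm_command --pt "5 0 0 -0.01 0" --pt "5 0 0 -0.02 0" --pt "5 0 0 -0.02 0"

```text
clock: 11.55
eef_pos: [0.5252, -0.1232, 0.0983]
tool_rot: [[0.0, -0.0, 1.0], [0.0, 1.0, 0.0], [-1.0, 0.0, 0.0]]
force: [-0.5, 1.8, 3.3]
grip_width: 0.0149
```

```bash
python3 st.py
```

```text
11.55 [ 0.5252 -0.1232  0.0983] [-0.5012  1.7924  3.324 ] [ 0.2878 -0.0087  0.0374]
```

arm_command --pt "5 0 0 -0.01 0" --pt "5 0 0 -0.02 0" --pt "5 0 0 -0.02 0"

```text
clock: 11.92
eef_pos: [0.5251, -0.1232, 0.0957]
tool_rot: [[-0.0, -0.0, 1.0], [0.0, 1.0, 0.0], [-1.0, 0.0, -0.0]]
force: [0.6, 2.8, 0.1]
grip_width: 0.0148
```

```bash
python3 st.py; python3 - <<'E'
from h import *
c=shot('scene','s8');k=7;u0,v0=280,190
a=cv2.resize(c['image'][v0:v0+85,u0:u0+85,::-1],None,fx=k,fy=k,interpolation=cv2.INTER_CUBIC)
a=np.clip(a.astype(float)*1.5,0,255).astype(np.uint8)
cv2.imwrite('pics/c8.png',a)
E
```

```text
11.925 [ 0.5251 -0.1232  0.0957] [0.646  2.8324 0.1041] [ 0.5309 -0.2387  0.0283]
```

View pics/c8.png

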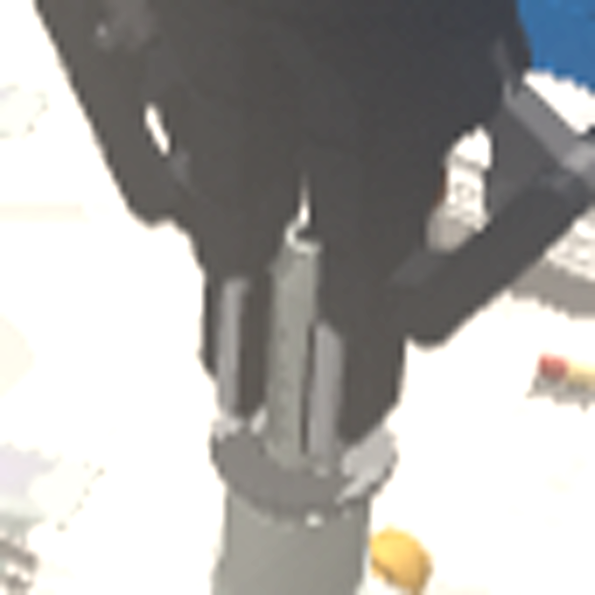

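Force has dropped, so the cone is through the jaws. The fingertips are just above the collar at crop (300,430). I'll ease 0.8 mm in +y and go 3 mm deeper, then regrip higher so the fingers don't press the collar at home.

arm_command --pt "5 0 0.007 -0.01 0" --pt "5 0 0.007 -0.025 0" --pt "5 0 0.007 -0.025 0"

```text
clock: 12.35
eef_pos: [0.5251, -0.1227, 0.0928]
tool_rot: [[0.0, -0.0, 1.0], [-0.0, 1.0, 0.0], [-1.0, -0.0, 0.0]]
force: [0.6, -3.3, -0.8]
grip_width: 0.0148
```

```bash
python3 st.py
```

```text
12.35 [ 0.5251 -0.1227  0.0928] [ 0.5997 -3.2735 -0.8188] [-0.4627 -0.3254  0.009 ]
```

arm_command --pt "28 0 0 0 0" --pt "28 0 0 0 0" --pt "28 0 0 0 0" --pt "28 0.025 -0.003 0.06 0" --pt "28 0.025 -0.003 0.11 0" --pt "28 0.025 -0.003 0.11 0" --pt "28 0.025 -0.003 0.11 0"

```text
clock: 13.22
eef_pos: [0.528, -0.1228, 0.1061]
tool_rot: [[-0.0, -0.0, 1.0], [0.0, 1.0, 0.0], [-1.0, 0.0, -0.0]]
force: [-0.6, 0.3, -1.1]
grip_width: 0.024
```

```bash
python3 st.py; python3 - <<'E'
from h import *
np.set_printoptions(precision=4,suppress=True)
c=shot('scene','s9');k=7;u0,v0=280,190
a=cv2.resize(c['image'][v0:v0+85,u0:u0+85,::-1],None,fx=k,fy=k,interpolation=cv2.INTER_CUBIC)
a=np.clip(a.astype(float)*1.5,0,255).astype(np.uint8)
cv2.imwrite('pics/c9.png',a)
P=cloud(c).reshape(-1,3);f=P[(np.hypot(P[:,0]-.529,P[:,1]+.1237)<.022)&(P[:,2]>.07)]
print(np.histogram(f[:,2],np.arange(.07,.16,.002)))
E
```

```text
13.225 [ 0.528  -0.1228  0.1061] [-0.5727  0.3225 -1.1071] [-0.0684  0.0072  0.0174]
(array([ 21,  31,  16,   1,   3,  17,  46, 160,  64,  10,  10,   8,  12,
         8,   8,  13,   5,  13,  13,  23,  19,  25,  20,  29,  24,  23,
        26,  31,  22,  27,  28,  32,  26,  32,  29,  30,  59,   8,   7,
        17,  11,  18,  20,  26]), array([0.07 , 0.072, 0.074, 0.076, 0.078, 0.08 , 0.082, 0.084, 0.086,
       0.088, 0.09 , 0.092, 0.094, 0.096, 0.098, 0.1  , 0.102, 0.104,
       0.106, 0.108, 0.11 , 0.112, 0.114, 0.116, 0.118, 0.12 , 0.122,
       0.124, 0.126, 0.128, 0.13 , 0.132, 0.134, 0.136, 0.138, 0.14 ,
       0.142, 0.144, 0.146, 0.148, 0.15 , 0.152, 0.154, 0.156, 0.158]))
```

View pics/c9.png

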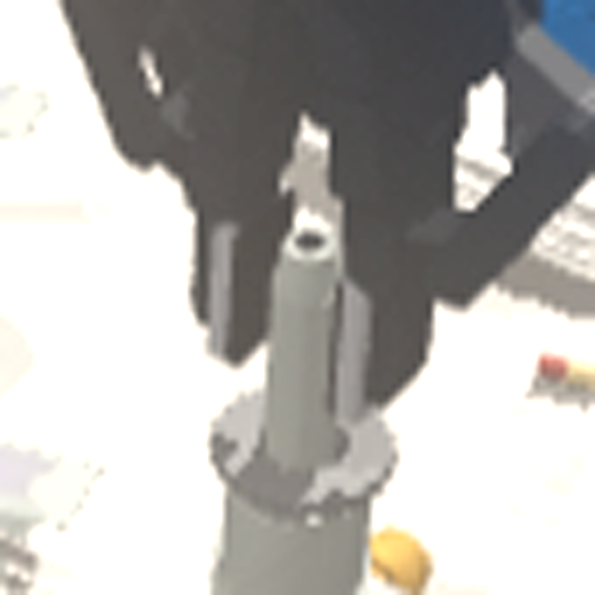

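The tube stands by itself in the fitting with its tip at crop (308,240). The collar is spread about 5 mm down and roughly 11 mm remain. Now regripping higher.

arm_command --pt "5 0 0 0 0" --pt "5 0 0 0 0" --pt "5 0 0 0 0" --pt "5 0 0 0 0" --grip_force 40

```text
clock: 13.78
eef_pos: [0.528, -0.1228, 0.1059]
tool_rot: [[-0.0, -0.0, 1.0], [0.0, 1.0, 0.0], [-1.0, 0.0, -0.0]]
force: [-0.0, -0.9, -2.5]
grip_width: 0.0144
```

```bash
python3 st.py
```

```text
13.775 [ 0.528  -0.1228  0.1059] [-0.0294 -0.8541 -2.5169] [-0.1656 -0.0395 -0.0493]
```

arm_command --pt "5 0 0 -0.012 0" --pt "5 0 0 -0.025 0" --pt "5 0 0 -0.025 0"

```text
clock: 14.15
eef_pos: [0.5281, -0.1228, 0.1031]
tool_rot: [[0.0, -0.0, 1.0], [-0.0, 1.0, 0.0], [-1.0, -0.0, 0.0]]
force: [0.6, -0.5, 1.1]
grip_width: 0.0149
```

```bash
python3 st.py
```

```text
14.15 [ 0.5281 -0.1228  0.1031] [ 0.5555 -0.4941  1.0828] [-0.1159 -0.0206  0.0388]
```

arm_command --pt "5 0 0 -0.012 0" --pt "5 0 0 -0.025 0" --pt "5 0 0 -0.025 0"

```text
clock: 14.52
eef_pos: [0.5282, -0.1228, 0.1002]
tool_rot: [[0.0, -0.0, 1.0], [-0.0, 1.0, 0.0], [-1.0, -0.0, 0.0]]
force: [0.5, -0.7, 2.0]
grip_width: 0.015
```

arm_command --pt "5 0 0 -0.012 0" --pt "5 0 0 -0.02 0" --pt "5 0 0 -0.02 0"

```text
clock: 14.9
eef_pos: [0.5282, -0.1228, 0.0978]
tool_rot: [[0.0, -0.0, 1.0], [-0.0, 1.0, 0.0], [-1.0, -0.0, 0.0]]
force: [-0.2, -1.2, 3.3]
grip_width: 0.0148
```

```bash
python3 st.py
```

```text
14.9 [ 0.5282 -0.1228  0.0978] [-0.2338 -1.186   3.2626] [-0.0845  0.0118  0.0152]
```

Seal felt at about 3–5 N. Now finer steps to the end of the bore.

arm_command --pt "5 0 0 -0.008 0" --pt "5 0 0 -0.012 0" --pt "5 0 0 -0.012 0"

```text
clock: 15.28
eef_pos: [0.5282, -0.1228, 0.0963]
tool_rot: [[0.0, -0.0, 1.0], [-0.0, 1.0, 0.0], [-1.0, -0.0, 0.0]]
force: [2.2, -0.5, 3.6]
grip_width: 0.0147
```

arm_command --pt "5 0 0 -0.008 0" --pt "5 0 0 -0.008 0" --pt "5 0 0 -0.008 0"

```text
clock: 15.65
eef_pos: [0.5282, -0.1228, 0.0954]
tool_rot: [[0.0, -0.0, 1.0], [-0.0, 1.0, 0.0], [-1.0, -0.0, 0.0]]
force: [3.2, -1.3, 4.8]
grip_width: 0.0146
```

```bash
python3 st.py
```

```text
15.65 [ 0.5282 -0.1228  0.0954] [ 3.2304 -1.3089  4.7693] [-0.0979 -0.408   0.018 ]
```

arm_command --pt "5 0.005 0 -0.004 0" --pt "5 0.005 0 -0.008 0" --pt "5 0.005 0 -0.008 0"

```text
clock: 16.02
eef_pos: [0.5289, -0.1229, 0.0953]
tool_rot: [[0.001, -0.0, 1.0], [-0.0, 1.0, 0.0], [-1.0, -0.0, 0.001]]
force: [-2.7, 0.3, 13.9]
grip_width: 0.0145
```

```bash
python3 st.py
```

```text
16.025 [ 0.5289 -0.1229  0.0953] [-2.6579  0.3169 13.8836] [0.0761 0.4214 0.0492]
```

13.9 N with no further travel, which is the bore end. Checking the collar and the tube top before letting go.

```bash
cat > lk.py <<'E'
from h import *
import sys
np.set_printoptions(precision=4,suppress=True)
t=sys.argv[1];c=shot('scene',t);k=7;u0,v0=280,190
a=cv2.resize(c['image'][v0:v0+85,u0:u0+85,::-1],None,fx=k,fy=k,interpolation=cv2.INTER_CUBIC)
a=np.clip(a.astype(float)*1.5,0,255).astype(np.uint8)
cv2.imwrite(f'pics/c{t}.png',a)
P=cloud(c).reshape(-1,3);f=P[(np.hypot(P[:,0]-.529,P[:,1]+.1237)<.022)&(P[:,2]>.07)]
h,e=np.histogram(f[:,2],np.arange(.076,.14,.002));print(dict(zip((e*1000).round().astype(int).tolist(),h.tolist())))
E
python3 lk.py s10
```

```text
{76: 12, 78: 0, 80: 0, 82: 1, 84: 10, 86: 20, 88: 105, 90: 82, 92: 9, 94: 12, 96: 13, 98: 17, 100: 20, 102: 18, 104: 28, 106: 33, 108: 26, 110: 30, 112: 27, 114: 28, 116: 30, 118: 25, 120: 33, 122: 30, 124: 33, 126: 32, 128: 30, 130: 47, 132: 35, 134: 14, 136: 16, 138: 19}
```

View pics/cs10.png

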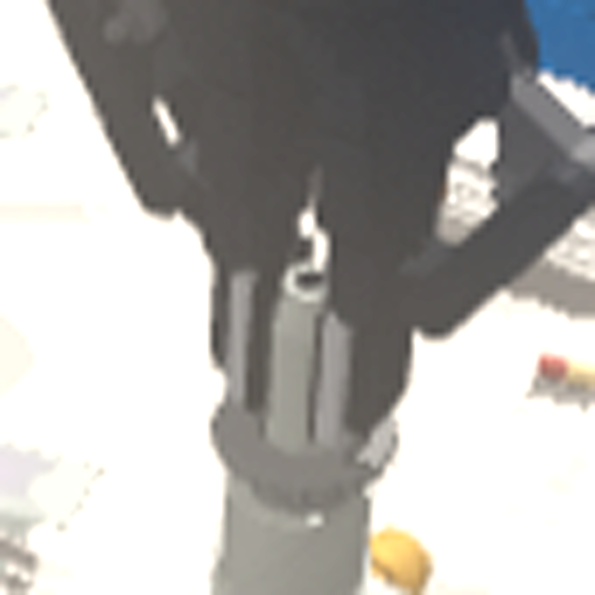

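The collar ring is back up at z≈0.090, the tube top is at ≈0.132 as expected for home, and the fingertips stand clear above the collar. I'll relieve the push and release, then retreat straight up.

arm_command --pt "5 -0.002 0 0.006 0" --pt "5 -0.002 0 0.006 0" --pt "30 -0.002 0 0.006 0" --pt "30 -0.002 0 0.006 0" --pt "30 -0.002 0 0.006 0" --pt "30 -0.002 0 0.006 0"

```text
clock: 16.82
eef_pos: [0.5283, -0.1227, 0.0949]
tool_rot: [[-0.0, -0.0, 1.0], [0.0, 1.0, 0.0], [-1.0, 0.0, -0.0]]
force: [-1.1, 0.4, 0.6]
grip_width: 0.0258
```

```bash
python3 st.py
```

```text
16.825 [ 0.5283 -0.1227  0.0949] [-1.0885  0.4291  0.5899] [ 0.0072 -0.0224  0.0183]
```

arm_command --pt "30 0 0 0.1 0" --pt "30 0 0 0.3 0" --pt "30 0 0 0.6 0" --pt "30 0 0 0.95 0" --pt "30 0 0 0.95 0"

```text
clock: 17.45
eef_pos: [0.5296, -0.1231, 0.2131]
tool_rot: [[0.006, -0.0, 1.0], [-0.002, 1.0, 0.0], [-1.0, -0.002, 0.006]]
force: [0.1, 1.3, -0.6]
grip_width: 0.0257
```

arm_command --pt "30 -0.4 0.5 0.2 0" --pt "30 -0.8 0.9 0.2 0" --pt "30 -1 1 0.2 0" --pt "30 -1 1 0.2 0" --pt "30 -1 1 0.2 0"

```text
clock: 18.08
eef_pos: [0.4087, -0.0029, 0.2332]
tool_rot: [[0.0, -0.0, 1.0], [-0.0, 1.0, 0.0], [-1.0, -0.0, 0.0]]
force: [-0.4, 0.0, 0.2]
grip_width: 0.0257
```

```bash
python3 st.py; python3 lk.py s11; python3 - <<'E'
from h import *
c=shot('top','t11')
for n,t in(('top0','t11'),('scene0','s11')):
    a=load(n)['image'];b=load(t)['image'];cv2.imwrite(f'pics/f_{t}.png',b[:,:,::-1])
P=cloud(c).reshape(-1,3);f=P[(np.hypot(P[:,0]-.53,P[:,1]+.122)<.022)&(P[:,2]>.07)]
print(np.histogram(f[:,2],np.arange(.08,.14,.004)))
E
```

```text
18.075 [ 0.4087 -0.0029  0.2332] [-0.398   0.0284  0.2374] [-0.0078 -0.0302  0.0012]
{76: 6, 78: 2, 80: 1, 82: 0, 84: 11, 86: 27, 88: 129, 90: 124, 92: 15, 94: 14, 96: 11, 98: 9, 100: 11, 102: 11, 104: 7, 106: 13, 108: 11, 110: 12, 112: 6, 114: 14, 116: 13, 118: 10, 120: 14, 122: 8, 124: 15, 126: 11, 128: 13, 130: 20, 132: 18, 134: 0, 136: 0, 138: 0}
(array([  0,  36, 169,  30,   4,   1,   2,   3,   2,   5,   7,   9,  17,
        18,   0]), array([0.08 , 0.084, 0.088, 0.092, 0.096, 0.1  , 0.104, 0.108, 0.112,
       0.116, 0.12 , 0.124, 0.128, 0.132, 0.136, 0.14 ]))
```

View pics/cs11.png

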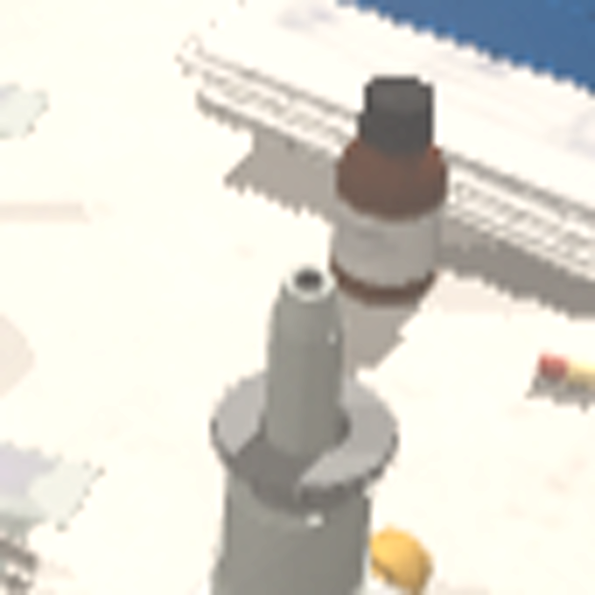

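View pics/f_s11.png

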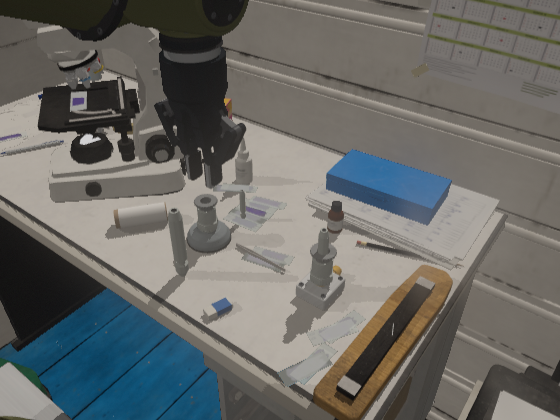

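View pics/t11.png

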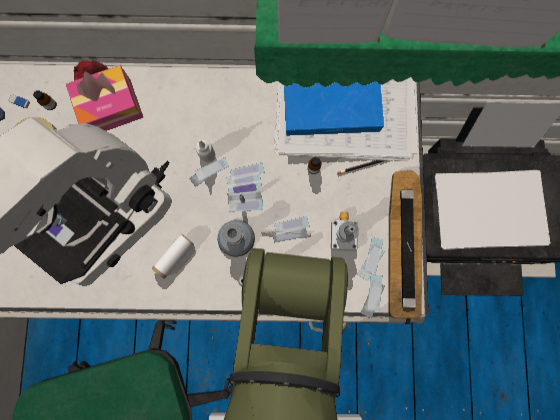

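The tube stands upright in the supply fitting. Its tip is at crop (307,280), about 42 mm above a collar that is fully up at z≈0.090. The parking fitting is empty (scene 206,203), the bystanders are where they were, and the arm is clear.

```bash
python3 -c "
from station import finish_job
print(finish_job())"
```

```text
the job is handed in; nothing more can be done
None
```

The middle-sized tube is now in the supply fitting, let go of, and the job is handed in at about 18 s of the 67 s allowed.

- **Drawing out:** I pressed the parking collar down about 9 mm with the fingertips, gripped the tube there and lifted it clear.
- **Inserting:** I pushed it through the supply fitting's jaws at about 4 N and let go. I gripped it again about 13 mm higher so the fingers would not press the collar, then pushed through the seal at 3–5 N until the bore end stopped it.
- **Forces:** The highest force I read was 13.9 N, at the bore end. Forces were read only at the end of each move, so brief peaks in between were not seen.
- **Last checks:** The supply collar is back up at z≈0.090 and the tube top is at about 0.132, which leaves 42 mm showing, as for a fully home tube. The parking fitting is empty, and the bottles and forceps look unmoved in both views; the eraser was hidden by the arm in the last top view but looks unmoved in the other. The arm is clear.
- **What disagreed:**
  - The two cameras differed by about 2–3 mm.
  - The tube leaned about 2° in the first grip and rubbed the supply collar's rim with about 4 N sideways, which I eased by shifting the arm.
- **Not tested:** I did no pull test on the lock. I judged it by the bore end felt and the collar having sprung back.

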